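# Reunite split tube-clamp blocks on the welding bench

## Robot

A 7-joint arm with a two-finger parallel gripper is mounted at the origin on the work surface. World frame = base frame: x ahead of the robot, y to its left, z up, the work surface at z = 0. Lengths are in m, angles in degrees, forces in N, time in s.
With the tool pointing down it reaches from about 0.425 to 0.875 m from the base axis. Payload 4.7 kg.
Tool frame: the origin (TCP) lies between the finger pads; the fingertips stand 22 mm ahead of it and the grasp point (between the pads) lies 3 mm ahead of it; z points along the fingers, y is the line along which they close (so a half turn about z gives the same grasp; the last joint's range is limited). The gripper opens to 87 mm and grips with 3 to 60 N. Pads are 19 mm wide; open, the fingers measure 117 mm over their backs; the gripper's body (75 mm by 190 mm) begins 51 mm behind the grasp point.
Start: joints at [73.516, 18.392, -4.016, 83.108, 1.295, 78.541, -3.26], TCP at [0.193, -0.621, 0.245] pointing down, gripper open.
Joint ranges: [-163.93, 163.93], [-17.29, 119.83], [-79.2, 71.16], [3.27, 140.29], [-89.18, 269.18], [5.43, 117.66], [-154.24, 154.24]. Speed limits (degrees/s): [147.25, 147.25, 180, 180, 180, 180, 180].

## Interface

Orientations are given as [roll, pitch, yaw] about the fixed x, y, z axes, in that order (R = Rz(yaw) Ry(pitch) Rx(roll)).
In Python, from cell import env gives the robot as it stands.
- The arm moves only by the tool drive_tool, never from a script. Its argument "moves" is a list of rows, each a list of 3 entries, a list of its own where there are three numbers: the shift along the tool's x, y, z in mm, then the turn, a rotation vector about the tool's x, y, z in rad, then the closure, from 0 (fully open) to 1 (shut). In form: [[[x, y, z], [wx, wy, wz], jaw], ...]. A call has 1 to 12 rows; each row shifts and turns the commanded pose from where the row before left it, along the tool's axes as they then stand; what a row does not reach is not made up. A row lasts 1/12 s, in which the tool goes at most 41.7 mm and 7.16 degrees, less where a joint would pass 70% of its speed; a pose out of reach is approached as far as the arm can. A call with a gripper value outside its range is refused whole. The fingers move at their own pace and stop on an object; "newtons" is the grip in N (left out, the last holds). Time passes only in rows, so rows that do not move let the fingers close. It gives the time, the measured TCP pose, the force, the opening and the grip force at its end, in the units of the state.
- env.get_obs(): the state, without advancing time (a new reading comes with each control period).
- env.read_camera(name): name is "scene" or "top" or "wrist"; returns (picture, depth): 400x640x3 uint8, blue, green, red; 400x640 float32, m along the optical axis (not along the pixel's ray), 0 where there is no reading.
- env.get_calibration(name): a dict with "fx", "fy", "cx", "cy" (pixels), "k1" (the pictures are not rectified: a ray, as slopes to the right and down, at radius r is drawn at 1 + k1 r^2 times it, then the intrinsics apply), "T" (4x4, takes a point from camera to world coordinates). Camera axes: x right, y down, z forward; pixel columns grow to the right and rows downward; lengths in m; the calibration is good to about 2 mm. A picture is of the moment at which its call begins: read the wrist's pose just before it. get_calibration takes no time and is no camera call; for the wrist camera it gives the pose at the moment of the call.
- env.sign_off(): hands the job in; it is judged then, once.
The state is a dict: "time_s": time; "qpos": joint angles; "joint_velocities": joint speeds; "effort": joint torques, N m; "tool_pos": TCP position; "tool_rot": TCP orientation; "force": force on the tool from outside, world axes, zero at the start; "wrist_torque": the same for the moment, N m; "grip_width": finger opening in m; "grasp_force": force on a finger pad.
Only numpy, scipy, OpenCV 4.12 (cv2) and the standard library are available. Lean on these libraries where they do the work, as an engineer would, in place of code of your own. Each camera call takes 0.05 s, during which the arm holds its last target. There are 200 camera calls.

## Task

The loose halves of the split clamp blocks got mixed up: put each of the two bolted-down block halves back together with the one loose half whose tongues fit its pockets, pushed fully home round the post so that the faces close and the half stands flat on the bench. The third half fits neither: leave it standing flat on the bench, clear of both blocks. Do not disturb the spray can, hammer or wire brush.

Things in the scene. Friction and masses are not known exactly. Their poses are not given: they have to be found in the camera images.
- block_a: Aluminium half bolted to the bench, 130 (y) x 50 (x) x 30 mm high, fixed; in its half bore stands a steel tube post, 24 mm across, 72 high. Its parting face (x = 0, facing -x) has two square pockets 20 wide, 16 deep, open on top, centred at y = +50 and y = -28 mm. Origin: post axis, in the plane of the face, at bench height; +x into the block, z up. Its loose half slides in along +x.
- block_b: Aluminium half bolted to the bench, 130 (y) x 50 (x) x 30 mm high, fixed; in its half bore stands a steel tube post, 24 mm across, 72 high. Its parting face (x = 0, facing -x) has two square pockets 20 wide, 16 deep, open on top, centred at y = +28 and y = -50 mm. Origin: post axis, in the plane of the face, at bench height; +x into the block, z up. Its loose half slides in along +x.
- half_a_grip (a point): Loose aluminium half, bar 130 (y) x 55 (x) x 30 mm, 0.3 to 0.7 kg; parting face on +x with a 28 mm half bore and two round-nosed tongues 18 wide, 14 long at y = +50 and y = -28 mm. A rib 34 (x) x 16 (y) stands on it from 30 to 78 mm high: pinch it along y. Point: rib centre, 54 mm above the underside, 36 behind the face, 8.5 behind the bar's middle. z up.
- half_a_bore (a point): The same half: point on its bore axis in the plane of its parting face, at its underside (36 mm ahead, +x, of the rib centre and 54 below it); same axes. Home, it lies on the origin of block_a, axes alike.
- half_b_grip (a point): Loose aluminium half, bar 130 (y) x 55 (x) x 30 mm, 0.3 to 0.7 kg; parting face on +x with a 28 mm half bore and two round-nosed tongues 18 wide, 14 long at y = +28 and y = -50 mm. A rib 34 (x) x 16 (y) stands on it from 30 to 78 mm high: pinch it along y. Point: rib centre, 54 mm above the underside, 36 behind the face, 8.5 behind the bar's middle. z up.
- half_b_bore (a point): The same half: point on its bore axis in the plane of its parting face, at its underside (36 mm ahead, +x, of the rib centre and 54 below it); same axes. Home, it lies on the origin of block_b, axes alike.
- half_spare_grip (a point): Loose aluminium half, bar 130 (y) x 55 (x) x 30 mm, 0.3 to 0.7 kg; parting face on +x with a 28 mm half bore and two round-nosed tongues 18 wide, 14 long at y = +50 and y = -50 mm (fits neither block). A rib 34 (x) x 16 (y) stands on it from 30 to 78 mm high: pinch it along y. Point: rib centre, 54 mm above the underside, 36 behind the face, 8.5 behind the bar's middle. z up.
- half_spare_bore (a point): The same half: point on its bore axis in the plane of its parting face, at its underside (36 mm ahead, +x, of the rib centre and 54 below it); same axes.
- spray: bystander: an upright grey spray can, 52 mm across, about 125 mm high, between the two blocks; origin under its centre.
- hammer: bystander: a chipping hammer lying flat at the far side, up to 25 mm high; handle 20 mm thick along its x from -160 to +100 mm, head across the end at x = 95 mm, from y = -50 to +83 mm; origin at bench height under the handle.
- brush: bystander: a wire brush lying near the robot, 260 mm long along its x, 28 mm wide, 36 mm high; origin under its centre.
Not all that is in view belongs to the job. Leave any purple or yellow look-alike of the part that bears half_b_grip alone.

How it is judged (in metres and radians):
At the end, for the whole second after the job is handed in: Halves a and b are home on their own blocks: bore point within 3.5 mm of the block's origin in x and y, within 4 mm of the bench, tilt under 0.05, axes within 0.04 rad. The spare stands flat (within 6 mm of the bench, tilt under 0.06), its bore point over 40 mm from both block origins (x of half_a_bore in the frame of block_a between -0.0035 and 0.0035 m and y of half_a_bore in the frame of block_a between -0.0035 and 0.0035 m and height (world z) of each of half_a_bore, half_b_bore below 0.004 m and angle between each of half_a_bore, half_b_bore's own z axis and vertical below 0.05 rad and angle between the x axis of half_a_bore and the x axis of block_a, either way round below 0.04 rad and x of half_b_bore in the frame of block_b between -0.0035 and 0.0035 m and y of half_b_bore in the frame of block_b between -0.0035 and 0.0035 m and angle between the x axis of half_b_bore and the x axis of block_b, either way round below 0.04 rad and height (world z) of half_spare_bore below 0.006 m and angle between half_spare_bore's own z axis and vertical below 0.06 rad and horizontal distance between half_spare_bore and block_a above 0.04 m and horizontal distance between half_spare_bore and block_b above 0.04 m); the robot touches nothing.
It fails at once if the spray can is shoved more than 25 mm or tipped (distance of spray from where it was at the start of the episode above 0.025 m or angle between spray's own z axis and vertical above 0.3 rad).
It fails at once if the hammer is shoved more than 30 mm (distance of hammer from where it was at the start of the episode above 0.03 m).
It fails at once if the brush is shoved more than 30 mm (distance of brush from where it was at the start of the episode above 0.03 m).
It also fails if it takes over 72 s, if anything falls off the work surface, if the arm or the gripper's body presses on something with over 40 N, if the wrist force passes 120 N, or if a joint passes its speed limit or range.

## Working session

There is one attempt and no reset: what is moved stays moved. The work goes in short steps, Python scripts to look and compute and a tool call to move; the robot and the scene stay as the last step left them, time stands still between calls to the robot, and variables do not carry over. Pictures are saved under pics/ and viewed, at most 10 in all, crops included, and the job is handed in when it is done.

Besides the shell and the picture viewer there is one more tool, called after "Call:" as name([rows], argument=value, ...), one row to a line, values as JSON. drive_tool: Moves the arm, as the interface text tells. Its arguments: {"type":"object","properties":{"moves":{"type":"array"},"newtons":{"type":"number"}},"required":["moves"]}

```bash
ls; mkdir -p pics; cat > h.py <<'E'
import numpy as np, cv2
from cell import env
def undist(c,u,v):
    u=np.asarray(u,float);v=np.asarray(v,float)
    xd=(u-c['cx'])/c['fx'];yd=(v-c['cy'])/c['fy'];x,y=xd.copy(),yd.copy()
    for _ in range(20):
        f=1+c['k1']*(x*x+y*y);x=xd/f;y=yd/f
    return x,y
def cloud(c,d):
    v,u=np.mgrid[0:d.shape[0],0:d.shape[1]]
    x,y=undist(c,u,v)
    P=np.stack([x*d,y*d,d],-1)
    T=np.array(c['T']);W=P@T[:3,:3].T+T[:3,3]
    W[d<=0]=np.nan
    return W
def shot(n):
    c=env.get_calibration(n);p,d=env.read_camera(n);return c,p,cloud(c,d)
E
python3 - <<'E'
from h import *
for n in('top','scene'):
    c,p,W=shot(n);cv2.imwrite(f'pics/{n}0.png',p);np.savez(f'{n}0.npz',p=p,W=W);print(n,np.array(c['T']).round(3).tolist(),c['fx'],c['k1'])
print(env.get_obs())
E
```

```text
pics
top [[-0.027, -0.978, 0.206, 0.336], [-1.0, 0.027, -0.005, 0.043], [-0.0, -0.206, -0.979, 1.074], [0.0, 0.0, 0.0, 1.0]] 402.38349594606075 -0.005900839570907695
scene [[0.192, 0.741, -0.644, 1.185], [0.981, -0.141, 0.13, -0.099], [0.006, -0.657, -0.754, 0.83], [0.0, 0.0, 0.0, 1.0]] 452.492381998365 0.012558173654741727
{'time_s': 0.1, 'qpos': array([73.51571685, 18.43383416, -4.01372803, 83.16741459,  1.29479939,
       78.54158689, -3.26121083]), 'joint_velocities': array([-0.05684785, -0.20980936,  0.08692227, -0.18743773, -0.08007893,
        0.04049507, -0.08139135]), 'effort': array([-3.48934338e-05, -4.92570949e+01, -4.05612476e-01, -3.13399601e+01,
       -6.41490868e-02,  3.94711783e-02,  4.17426963e-05]), 'tool_pos': array([ 0.19300973, -0.62020354,  0.24358606]), 'tool_rot': array([-1.79902378e+02,  5.86684256e-03,  1.72909094e+01]), 'force': array([0.14575493, 0.71446235, 0.70048104]), 'wrist_torque': array([-0.05125035, -0.03944847, -0.02287256]), 'grasp_force': 0.0, 'grip_width': 0.08680170444023706}
```

View pics/top0.png

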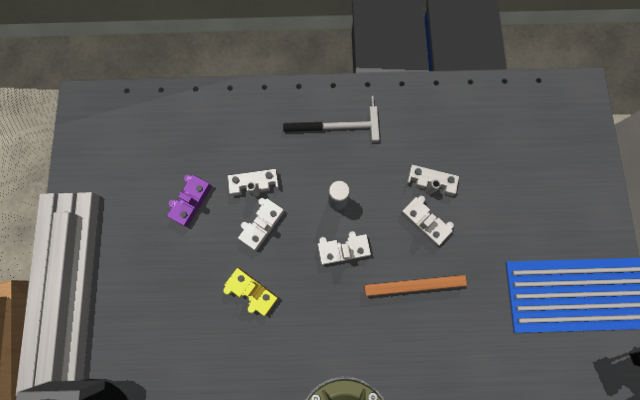

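View pics/scene0.png

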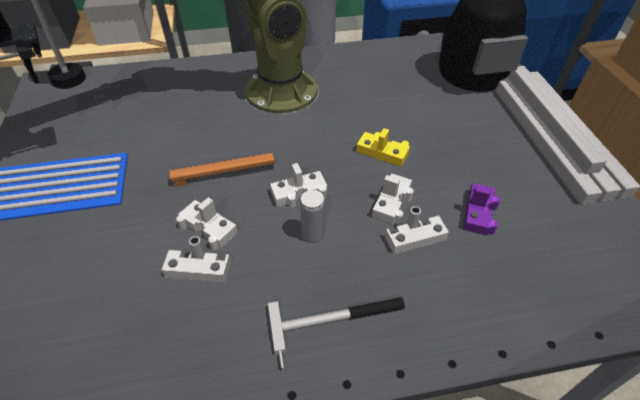

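The top picture shows two blocks with posts at about (253,183) and (433,180). White halves are at (262,224), (344,249) and (428,221). The spray can is at (339,190), the hammer at (340,126) and the brush at (415,287), and the purple and yellow decoys are on the left.

The scene picture shows the same layout from the far side. Next I'll enlarge the workspace.

```bash
python3 - <<'E'
from h import *
z=np.load('top0.npz');p,W=z['p'],z['W']
c=cv2.resize(p[155:275,220:470],None,fx=3.2,fy=3.2,interpolation=cv2.INTER_CUBIC);cv2.imwrite('pics/crop0.png',c)
for n,(u,v) in dict(L=(262,224),M=(344,249),R=(428,221),A=(253,183),B=(433,180)).items():
    w=W[v-22:v+23,u-32:u+33].reshape(-1,3);
    for lo,hi in((.022,.036),(.05,.09)):
        m=(w[:,2]>lo)&(w[:,2]<hi);print(n,lo,m.sum(),np.median(w[m],0).round(4))
print(np.nanmedian(W[340:360,200:300,2]), np.nanstd(W[340:360,200:300,2]))
E
```

```text
L 0.022 889 [0.502  0.2045 0.0303]
L 0.05 103 [0.4986 0.1945 0.0777]
M 0.022 964 [ 0.4352 -0.005   0.0302]
M 0.05 102 [ 0.4247 -0.0133  0.0777]
R 0.022 918 [ 0.4978 -0.2338  0.0301]
R 0.05 109 [ 0.4942 -0.2253  0.0774]
A 0.022 818 [0.6211 0.2135 0.0302]
A 0.05 82 [0.5954 0.2214 0.0717]
B 0.022 774 [ 0.6149 -0.2486  0.0302]
B 0.05 90 [ 0.5881 -0.2505  0.0722]
-2.0402544795627975e-05 0.001950418094882529
```

View pics/crop0.png

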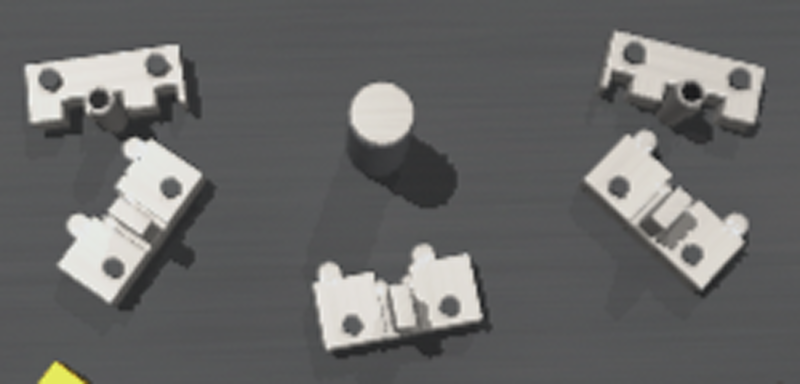

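The right block's pockets match block_a, and the left block matches block_b. Judging by tongue spacing, M is half_a (+50/-28), L is half_b, and R is the spare (100 mm apart). I'll fit poses with templates to confirm.

```bash
cat > fit.py <<'E'
from h import *
from scipy.optimize import minimize
S=0.0005;N=480;O=N//2   # template raster 0.5 mm, frame: bore point/axes
def tmpl(kind,t):
    m=np.zeros((N,N),np.uint8)
    def rect(x0,x1,y0,y1,v): m[int(O+y0*2):int(O+y1*2),int(O+x0*2):int(O+x1*2)]=v
    ys={'a':(50,-28),'b':(28,-50),'s':(50,-50)}[t]
    if kind=='half':
        rect(-55,0,-65,65,1); cv2.circle(m,(O,O),28,0,-1)
        for y in ys: rect(0,5,y-9,y+9,1); cv2.circle(m,(O+10,O+2*y),18,1,-1)
    else:
        rect(0,50,-65,65,1)
        for y in ys: rect(0,16,y-10,y+10,0)
        cv2.circle(m,(O,O),28,0,-1)
    return m
def fit(W,kind,t,c0,yaw0,rad=.11,zin=(.024,.036)):
    m=tmpl(kind,t).astype(np.float32);T=cv2.GaussianBlur(m,(0,0),3)
    P=W.reshape(-1,3);P=P[np.isfinite(P).all(1)];P=P[np.hypot(P[:,0]-c0[0],P[:,1]-c0[1])<rad]
    top=(P[:,2]>zin[0])&(P[:,2]<zin[1]);lo=(P[:,2]<.015)
    def val(q):
        c,s=np.cos(q[2]),np.sin(q[2]);d=P[:,:2]-q[:2]
        lx=(c*d[:,0]+s*d[:,1])/S+O;ly=(-s*d[:,0]+c*d[:,1])/S+O
        return cv2.remap(T,lx.astype(np.float32)[:,None],ly.astype(np.float32)[:,None],cv2.INTER_LINEAR)[:,0]
    def cost(q):
        v=val(q);return ((1-v[top])).sum()+v[lo].sum()
    best=None
    for y in yaw0:
        # initial guess: c0 is bar centre
        off=(-27.5 if kind=='half' else 25)/1000
        x0=[c0[0]-off*np.cos(y),c0[1]-off*np.sin(y),y]
        for _ in range(3):
            r=minimize(cost,x0,method='Nelder-Mead',options=dict(initial_simplex=np.array([x0]+[np.array(x0)+e for e in np.diag([.006,.006,.08])]),xatol=1e-5,fatol=1e-3));x0=r.x
        if best is None or r.fun<best[0]: best=(r.fun,r.x,top.sum())
    return best
E
python3 - <<'E'
from fit import *
W=np.load('top0.npz')['W']
for n,k,c,y in (('L','half',(.502,.2045),np.radians([30,50,70])),('M','half',(.435,-.005),np.radians([-10,10])),('R','half',(.498,-.234),np.radians([-60,-40,-20])),('left','block',(.621,.2135),np.radians([0,10])),('right','block',(.615,-.2486),np.radians([0,-15]))):
    for t in 'abs':
        f,q,nn=fit(W,k,t,c,y);g=q[:2]-.036*np.array([np.cos(q[2]),np.sin(q[2])])
        print(n,t,round(f,1),nn,q[:2].round(4),np.degrees(q[2]).round(2),'grip',g.round(4))
E
```

```text
L a 218.7 994 [0.5232 0.2267] 54.29 grip [0.5022 0.1975]
L b 138.5 994 [0.5234 0.2268] 53.89 grip [0.5022 0.1977]
L s 179.7 994 [0.5234 0.2267] 54.19 grip [0.5023 0.1975]
M a 71.6 969 [ 0.4616 -0.0089] 9.22 grip [ 0.426  -0.0147]
M b 169.9 969 [ 0.4613 -0.0089] 8.84 grip [ 0.4258 -0.0145]
M s 121.1 969 [ 0.4614 -0.0089] 8.95 grip [ 0.4259 -0.0145]
R a 215.4 1017 [ 0.5219 -0.2559] -45.95 grip [ 0.4969 -0.2301]
R b 213.1 1017 [ 0.5217 -0.256 ] -46.19 grip [ 0.4968 -0.2301]
R s 178.2 1017 [ 0.5218 -0.256 ] -46.12 grip [ 0.4968 -0.2301]
left a 625.6 1083 [0.601  0.2231] 8.79 grip [0.5654 0.2175]
left b 488.8 1083 [0.5993 0.2237] 6.85 grip [0.5635 0.2194]
left s 556.7 1083 [0.5995 0.2237] 6.75 grip [0.5638 0.2195]
right a 457.9 1036 [ 0.5924 -0.2543] -16.28 grip [ 0.5578 -0.2442]
right b 589.9 1036 [ 0.5931 -0.2539] -17.44 grip [ 0.5587 -0.2431]
right s 526.0 1036 [ 0.5925 -0.2543] -16.32 grip [ 0.558  -0.2442]
```

The assignment is confirmed: L is half_b, M is half_a, R is the spare, the left block is block_b and the right block is block_a. I'll start moving with the spare, since it blocks block_a.

```bash
cat > mv.py <<'E'
import sys
from h import *
from scipy.linalg import logm,expm
from scipy.spatial.transform import Rotation as R
def plan(target,cur=None):
    o=env.get_obs()
    def M(p,r): T=np.eye(4);T[:3,:3]=R.from_euler('xyz',r,degrees=True).as_matrix();T[:3,3]=p;return T
    A=M(o['tool_pos'],o['tool_rot']) if cur is None else M(*cur)
    B=M(target[:3],[180,0,target[3]]);D=np.linalg.inv(A)@B
    L=np.real(logm(D));w=np.linalg.norm(R.from_matrix(D[:3,:3]).as_rotvec())
    n=int(max(1,np.ceil(np.linalg.norm(L[:3,3])*1000/38),np.ceil(w/.115)))
    r=np.real(expm(L/n));print('n',n,'row',[(r[:3,3]*1000).round(1).tolist(),R.from_matrix(r[:3,:3]).as_rotvec().round(4).tolist()],'t',o['time_s'],'pos',o['tool_pos'].round(4),o['tool_rot'].round(2),'F',o['force'].round(1),'w',round(o['grip_width'],4),'gf',round(o['grasp_force'],1))
if __name__=='__main__':
    a=list(map(float,sys.argv[1:]))
    for i in range(0,len(a),4):
        plan(a[i:i+4],None if i==0 else (a[i-4:i-1],[180,0,a[i-1]]))
E
python3 mv.py .497 -.230 .24 -46; python3 -c "
from h import *
print(np.array(env.get_calibration('wrist')['T']).round(3))"
```

```text
n 14 row [[16.2, -33.5, 0.3], [-0.0001, 0.0001, 0.0789]] t 0.1 pos [ 0.193  -0.6202  0.2436] [-1.799e+02  1.000e-02  1.729e+01] F [0.1 0.7 0.7] w 0.0868 gf 0.0
[[ 0.297 -0.917 -0.265  0.265]
 [-0.955 -0.286 -0.08  -0.598]
 [-0.002  0.277 -0.961  0.384]
 [ 0.     0.     0.     1.   ]]
```

Call:
drive_tool([
  [[16.2,-33.5,0.3],[0,0,0.0789],0],
  [[16.2,-33.5,0.3],[0,0,0.0789],0],
  [[16.2,-33.5,0.3],[0,0,0.0789],0],
  [[16.2,-33.5,0.3],[0,0,0.0789],0],
  [[16.2,-33.5,0.3],[0,0,0.0789],0],
  [[16.2,-33.5,0.3],[0,0,0.0789],0],
  [[16.2,-33.5,0.3],[0,0,0.0789],0],
  [[16.2,-33.5,0.3],[0,0,0.0789],0],
  [[16.2,-33.5,0.3],[0,0,0.0789],0],
  [[16.2,-33.5,0.3],[0,0,0.0789],0],
  [[16.2,-33.5,0.3],[0,0,0.0789],0],
  [[16.2,-33.5,0.3],[0,0,0.0789],0],
], newtons=40)

```text
time_s: 1.1
tool_pos: [0.4306, -0.2596, 0.241]
tool_rot: [180.0, -0.0, -37.2]
force: [0.3, -0.2, -1.6]
grip_width: 0.0873
grasp_force: 0.0
```

Call:
drive_tool([
  [[16.2,-33.5,0.3],[0,0,0.0789],0],
  [[16.2,-33.5,0.3],[0,0,0.0789],0],
  [[0,0,0],[0,0,0],0],
  [[0,0,0],[0,0,0],0],
])

```text
time_s: 1.43
tool_pos: [0.4985, -0.228, 0.2394]
tool_rot: [-180.0, 0.1, -45.7]
force: [-0.3, -0.2, -1.0]
grip_width: 0.0869
grasp_force: 0.0
```

```bash
python3 mv.py .497 -.230 .24 -46;python3 - <<'E'
from fit import *
c,p,W=shot('wrist');cv2.imwrite('pics/w1.png',p)
for n,k,t,c0,y in (('R','half','s',(.498,-.234),[-.8]),('right','block','a',(.615,-.2486),[-.28])):
    f,q,nn=fit(W,k,t,c0,y,rad=.085)
    print(n,t,round(f,1),nn,q[:2].round(4),np.degrees(q[2]).round(2),'grip',(q[:2]-.036*np.array([np.cos(q[2]),np.sin(q[2])])).round(4))
E
```

```text
n 1 row [[0.4, 2.5, -0.6], [-0.0006, 0.002, 0.0051]] t 1.4333 pos [ 0.4985 -0.228   0.2394] [-1.7997e+02  1.2000e-01 -4.5710e+01] F [-0.3 -0.2 -1. ] w 0.0869 gf 0.0Traceback (most recent call last):
  File "<stdin>", line 4, in <module>
  File "fit.py", line 32, in fit
    r=minimize(cost,x0,method='Nelder-Mead',options=dict(initial_simplex=np.array([x0]+[np.array(x0)+e for e in np.diag([.006,.006,.08])]),xatol=1e-5,fatol=1e-3));x0=r.x
    res = _minimize_neldermead(fun, x0, args, callback, bounds=bounds,
                               **options)
    fsim[k] = func(sim[k])
              ~~~~^^^^^^^^
    fx = function(np.copy(x), *(wrapper_args + args))
  File "fit.py", line 25, in cost
    v=val(q);return ((1-v[top])).sum()+v[lo].sum()
  File "fit.py", line 23, in val
    return cv2.remap(T,lx.astype(np.float32)[:,None],ly.astype(np.float32)[:,None],cv2.INTER_LINEAR)[:,0]
           ~~~~~~~~~^^^^^^^^^^^^^^^^^^^^^^^^^^^^^^^^^^^^^^^^^^^^^^^^^^^^^^^^^^^^^^^^^^^^^^^^^^^^^^^^
cv2.error: OpenCV(4.12.0) /io/opencv/modules/imgproc/src/imgwarp.cpp:1713: error: (-215:Assertion failed) dst.cols < SHRT_MAX && dst.rows < SHRT_MAX && src.cols < SHRT_MAX && src.rows < SHRT_MAX in function 'remap'
```

View pics/w1.png

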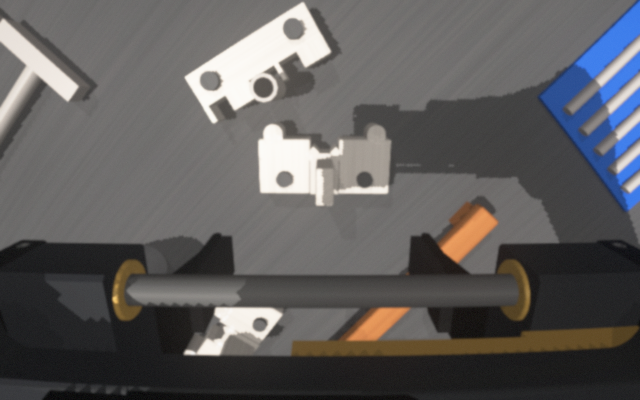

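The wrist view shows the spare at (325,165) between the fingers and block_a at (258,65) with its post at (263,87). Next I'll fix the remap size limit.

```bash
python3 - <<'E'
s=open('fit.py').read()
i=s.index("        return cv2.remap");j=s.index("\n",i)
s=s[:i]+"        return map_coordinates(T,[ly,lx],order=1,mode='constant')"+s[j:]
s=s.replace("from h import *","from h import *\nfrom scipy.ndimage import map_coordinates",1)
s+='''
def rib(W,q,h=.0775):
    c,s_=np.cos(q[2]),np.sin(q[2]);d=W.reshape(-1,3);d=d[np.isfinite(d).all(1)];d=d[(d[:,2]>.070)&(d[:,2]<.085)]
    x=c*(d[:,0]-q[0])+s_*(d[:,1]-q[1]);y=-s_*(d[:,0]-q[0])+c*(d[:,1]-q[1]);m=(abs(x+.036)<.03)&(abs(y)<.02)
    x,y=x[m],y[m];return m.sum(),[np.percentile(x,2).round(4),np.percentile(x,98).round(4),np.percentile(y,2).round(4),np.percentile(y,98).round(4)]
'''
open('fit.py','w').write(s)
E
cat > look.py <<'E'
import sys
from fit import *
G=dict(spare=('half','s',(.498,-.234),[-.8]),a=('block','a',(.615,-.2486),[-.28]),b=('block','b',(.621,.2135),[.12]),ha=('half','a',(.435,-.005),[.16]),hb=('half','b',(.502,.2045),[.94]))
c,p,W=shot(sys.argv[1])
if len(sys.argv)>3 and sys.argv[3]!='-': cv2.imwrite('pics/%s.png'%sys.argv[3],p)
for n in sys.argv[2].split(','):
    k,t,c0,y=G[n]; f,q,nn=fit(W,k,t,c0,y,rad=.082)
    print(n,round(f,1),nn,'bore',q[:2].round(4),np.degrees(q[2]).round(2),'grip',(q[:2]-.036*np.array([np.cos(q[2]),np.sin(q[2])])).round(4),rib(W,q) if k=='half' else '')
E
python3 look.py wrist spare,a
```

```text
spare 454.4 6594 bore [ 0.5188 -0.2535] -46.0 grip [ 0.4938 -0.2276] (np.int64(738), [np.float64(-0.0514), np.float64(-0.0186), np.float64(-0.0074), np.float64(0.0083)])
a 1388.4 7121 bore [ 0.5903 -0.2526] -16.1 grip [ 0.5557 -0.2427]
```

```bash
python3 mv.py .4953 -.2288 .057 -46
```

```text
n 5 row [[-0.4, -0.1, 36.6], [0.0002, 0.0002, 0.0]] t 1.5333 pos [ 0.4963 -0.2306  0.2398] [ 1.7993e+02  7.0000e-02 -4.6000e+01] F [-0.1 -0.6 -0.5] w 0.087 gf 0.0
```

Call:
drive_tool([
  [[0,0,36],[0,0,0],0],
  [[0,0,36],[0,0,0],0],
  [[-1,0,36],[0,0,0],0],
  [[-1,0,36],[0,0,0],0],
  [[0,0,38],[0,0,0],0],
  [[0,0,0],[0,0,0],0],
  [[0,0,0],[0,0,0],1],
  [[0,0,0],[0,0,0],1],
  [[0,0,0],[0,0,0],1],
  [[0,0,0],[0,0,0],1],
  [[0,0,0],[0,0,0],1],
  [[0,0,0],[0,0,0],1],
])

```text
time_s: 2.53
tool_pos: [0.4959, -0.2289, 0.0588]
tool_rot: [180.0, -0.0, -46.0]
force: [0.1, -0.3, 0.8]
grip_width: 0.0547
grasp_force: 0.0
```

Call:
drive_tool([
  [[0,0,0],[0,0,0],1],
  [[0,0,0],[0,0,0],1],
  [[0,0,0],[0,0,0],1],
])

```text
time_s: 2.78
tool_pos: [0.4959, -0.2286, 0.0584]
tool_rot: [180.0, -0.0, -46.0]
force: [0.2, 0.5, 0.1]
grip_width: 0.0348
grasp_force: 0.0
```

```bash
python3 look.py wrist spare; python3 mv.py .4953 -.2288 .057 -46
```

```text
spare 2063.6 17666 bore [ 0.5193 -0.2539] -46.18 grip [ 0.4943 -0.2279] (np.int64(2358), [np.float64(-0.0512), np.float64(-0.0183), np.float64(-0.0183), np.float64(0.0183)])
n 1 row [[-0.2, 0.5, 1.4], [0.0001, -0.0, 0.0001]] t 2.8333 pos [ 0.4959 -0.2286  0.0584] [180.    -0.   -45.99] F [ 0.  -0.3  0.2] w 0.0309 gf 0.0
```

Call:
drive_tool([
  [[0,0,0],[0,0,0],1],
  [[0,0,0],[0,0,0],1],
  [[0,0,0],[0,0,0],1],
  [[0,0,0],[0,0,0],1],
  [[0,0,-10],[0,0,0],1],
  [[0,0,-30],[0,0,0],1],
  [[0,0,-40],[0,0,0],1],
])

```text
time_s: 3.42
tool_pos: [0.4923, -0.227, 0.1354]
tool_rot: [179.8, 0.6, -46.0]
force: [0.2, -1.0, -3.6]
grip_width: 0.0159
grasp_force: 40.0
```

```bash
python3 mv.py .54 -.46 .138 -46
```

```text
n 7 row [[28.7, 18.2, -0.5], [0.0004, 0.0014, 0.0001]] t 3.4167 pos [ 0.4923 -0.227   0.1354] [179.85   0.55 -45.98] F [ 0.2 -1.  -3.6] w 0.0159 gf 40.0
```

Call:
drive_tool([
  [[28.5,18,0],[0,0,0],1],
  [[28.5,18,0],[0,0,0],1],
  [[28.5,18,0],[0,0,0],1],
  [[28.5,18,0],[0,0,0],1],
  [[28.5,18,0],[0,0,0],1],
  [[28.5,18,0],[0,0,0],1],
  [[28.5,18,0],[0,0,0],1],
  [[0,0,0],[0,0,0],1],
  [[0,0,35],[0,0,0],1],
  [[0,0,30],[0,0,0],1],
  [[0,0,0],[0,0,0],1],
])

```text
time_s: 4.33
tool_pos: [0.5389, -0.4559, 0.0648]
tool_rot: [179.9, 0.9, -46.0]
force: [-2.5, 2.2, -8.1]
grip_width: 0.0158
grasp_force: 40.0
```

```bash
python3 mv.py .54 -.46 .0585 -46
```

```text
n 1 row [[3.8, 2.0, 6.3], [0.0014, 0.0154, 0.0002]] t 4.3333 pos [ 0.5389 -0.4559  0.0648] [179.92   0.88 -45.99] F [-2.5  2.2 -8.1] w 0.0158 gf 40.0
```

Call:
drive_tool([
  [[0,0,0],[0,0,0],1],
  [[0,0,5],[0,0,0],1],
  [[0,0,0],[0,0,0],1],
  [[0,0,0],[0,0,0],1],
])

```text
time_s: 4.67
tool_pos: [0.5448, -0.4602, 0.0705]
tool_rot: [-180.0, -0.2, -46.0]
force: [0.3, 0.3, -5.3]
grip_width: 0.0158
grasp_force: 40.0
```

Call:
drive_tool([
  [[0,0,7],[0,0,0],1],
  [[0,0,5],[0,0,0],1],
  [[0,0,0],[0,0,0],1],
  [[0,0,0],[0,0,0],1],
])

```text
time_s: 5.0
tool_pos: [0.5447, -0.4603, 0.0581]
tool_rot: [-180.0, -0.2, -46.0]
force: [-0.6, 1.2, 3.6]
grip_width: 0.0157
grasp_force: 40.0
```

Call:
drive_tool([
  [[0,0,0],[0,0,0],0],
  [[0,0,0],[0,0,0],0],
  [[0,0,0],[0,0,0],0],
  [[0,0,0],[0,0,0],0],
  [[0,0,-20],[0,0,0],0],
  [[0,0,-40],[0,0,0],0],
  [[0,0,-40],[0,0,0],0],
  [[0,0,-40],[0,0,0],0],
  [[0,0,-40],[0,0,0],0],
])

```text
time_s: 5.75
tool_pos: [0.5436, -0.4594, 0.2381]
tool_rot: [180.0, 0.0, -46.0]
force: [0.3, -0.7, 0.0]
grip_width: 0.0676
grasp_force: 0.0
```

```bash
python3 - <<'E'
from mv import *
plan([.43,-.014,.24,9],([.5447,-.4603,.238],[180,0,-46]))
E
python3 mv.py .43 -.014 .24 9
```

```text
n 13 row [[-21.1, -30.2, -0.2], [0.0, 0.0, -0.0738]] t 5.75 pos [ 0.5436 -0.4594  0.2381] [ 1.800e+02  1.000e-02 -4.599e+01] F [ 0.3 -0.7  0. ] w 0.0676 gf 0.0
n 13 row [[-21.0, -30.1, -0.1], [-0.0, 0.0, -0.0738]] t 5.75 pos [ 0.5436 -0.4594  0.2381] [ 1.800e+02  1.000e-02 -4.599e+01] F [ 0.3 -0.7  0. ] w 0.0676 gf 0.0
```

Call:
drive_tool([
  [[-21,-30.1,-0.1],[0,0,-0.0738],0],
  [[-21,-30.1,-0.1],[0,0,-0.0738],0],
  [[-21,-30.1,-0.1],[0,0,-0.0738],0],
  [[-21,-30.1,-0.1],[0,0,-0.0738],0],
  [[-21,-30.1,-0.1],[0,0,-0.0738],0],
  [[-21,-30.1,-0.1],[0,0,-0.0738],0],
  [[-21,-30.1,-0.1],[0,0,-0.0738],0],
  [[-21,-30.1,-0.1],[0,0,-0.0738],0],
  [[-21,-30.1,-0.1],[0,0,-0.0738],0],
  [[-21,-30.1,-0.1],[0,0,-0.0738],0],
  [[-21,-30.1,-0.1],[0,0,-0.0738],0],
  [[-21,-30.1,-0.1],[0,0,-0.0738],0],
])

```text
time_s: 6.75
tool_pos: [0.4532, -0.0409, 0.2374]
tool_rot: [180.0, -0.0, 5.0]
force: [-0.1, 0.4, 0.6]
grip_width: 0.0868
grasp_force: 0.0
```

Call:
drive_tool([
  [[-21,-30.1,-0.1],[0,0,-0.0738],0],
  [[0,0,0],[0,0,0],0],
  [[0,0,0],[0,0,0],0],
  [[0,0,0],[0,0,0],0],
])

```text
time_s: 7.08
tool_pos: [0.4309, -0.0153, 0.238]
tool_rot: [179.9, -0.1, 8.9]
force: [0.6, -1.0, -0.9]
grip_width: 0.0867
grasp_force: 0.0
```

```bash
python3 look.py wrist ha;python3 look.py top a,b,ha,hb; python3 mv.py .4260 -.0147 .058 9
```

```text
ha 460.6 6610 bore [ 0.458  -0.0081] 9.16 grip [ 0.4224 -0.0138] (np.int64(692), [np.float64(-0.0512), np.float64(-0.0186), np.float64(-0.0074), np.float64(0.0074)])
a 110.2 698 bore [ 0.5925 -0.2542] -16.15 grip [ 0.5579 -0.2442] 
b 244.8 846 bore [0.5994 0.2238] 6.63 grip [0.5636 0.2197] 
n 5 row [[-1.0, -0.4, 35.9], [-0.0001, -0.0001, -0.0005]] t 7.1833 pos [ 0.4311 -0.0157  0.2376] [-1.7998e+02 -2.0000e-02  8.8600e+00] F [ 0.5 -0.4  0.1] w 0.087 gf 0.0Traceback (most recent call last):
  File "look.py", line 8, in <module>
    print(n,round(f,1),nn,'bore',q[:2].round(4),np.degrees(q[2]).round(2),'grip',(q[:2]-.036*np.array([np.cos(q[2]),np.sin(q[2])])).round(4),rib(W,q) if k=='half' else '')
                                                                                                                                             ~~~^^^^^
  File "fit.py", line 40, in rib
    x,y=x[m],y[m];return m.sum(),[np.percentile(x,2).round(4),np.percentile(x,98).round(4),np.percentile(y,2).round(4),np.percentile(y,98).round(4)]
                                  ~~~~~~~~~~~~~^^^^^
    return _quantile_unchecked(
        a, q, axis, out, overwrite_input, method, keepdims, weights)
    return _ureduce(a,
                    func=_quantile_ureduce_func,
    ...<5 lines>...
                    overwrite_input=overwrite_input,
                    method=method)
    r = func(a, **kwargs)
    result = _quantile(arr,
                       quantiles=q,
    ...<2 lines>...
                       out=out,
                       weights=wgt)
    slices_having_nans = np.isnan(arr[-1, ...])
                                  ~~~^^^^^^^^^
IndexError: index -1 is out of bounds for axis 0 with size 0
```

Call:
drive_tool([
  [[-1,0,36],[0,0,0.0025],0],
  [[-1,0,36],[0,0,0],0],
  [[-1,0,36],[0,0,0],0],
  [[-1,0,36],[0,0,0],0],
  [[0,0,35],[0,0,0],0.6],
  [[0,0,0],[0,0,0],1],
  [[0,0,0],[0,0,0],1],
  [[0,0,0],[0,0,0],1],
  [[0,0,0],[0,0,0],1],
  [[0,0,0],[0,0,0],1],
  [[0,0,0],[0,0,0],1],
  [[0,0,0],[0,0,0],1],
])

```text
time_s: 8.18
tool_pos: [0.427, -0.0155, 0.0591]
tool_rot: [180.0, -0.0, 8.8]
force: [0.4, -0.6, 0.3]
grip_width: 0.0418
grasp_force: 0.0
```

Call:
drive_tool([
  [[0,0,0],[0,0,0],1],
  [[0,0,0],[0,0,0],1],
  [[0,0,0],[0,0,0],1],
  [[0,0,0],[0,0,0],1],
  [[0,0,0],[0,0,0],1],
])

```text
time_s: 8.6
tool_pos: [0.4266, -0.0149, 0.0587]
tool_rot: [-180.0, 0.0, 8.8]
force: [-0.8, 1.4, 1.7]
grip_width: 0.0159
grasp_force: 40.0
```

```bash
python3 look.py wrist ha; python3 mv.py .4260 -.0147 .058 9
```

```text
ha 1978.4 15476 bore [ 0.4589 -0.0096] 8.9 grip [ 0.4233 -0.0151] (np.int64(2510), [np.float64(-0.0512), np.float64(-0.0183), np.float64(-0.0156), np.float64(0.0147)])
n 1 row [[-0.6, -0.3, 0.7], [-0.0003, -0.0, -0.0028]] t 8.65 pos [ 0.4267 -0.0149  0.0587] [-179.98   -0.      8.84] F [0.3 1.1 1.3] w 0.0156 gf 40.0
```

```bash
python3 mv.py .4267 -.0149 .118 8.84  .48 -.235 .118 8.84 .527 -.235 .118 -16.15
```

```text
n 2 row [[0.0, -0.0, -29.6], [-0.0001, -0.0, 0.0]] t 8.65 pos [ 0.4267 -0.0149  0.0587] [-179.98   -0.      8.84] F [0.3 1.1 1.3] w 0.0156 gf 40.0
n 6 row [[3.1, 37.6, 0.0], [0.0, -0.0, 0.0]] t 8.65 pos [ 0.4267 -0.0149  0.0587] [-179.98   -0.      8.84] F [0.3 1.1 1.3] w 0.0156 gf 40.0
n 4 row [[11.8, -0.1, -0.0], [-0.0, -0.0, 0.109]] t 8.65 pos [ 0.4267 -0.0149  0.0587] [-179.98   -0.      8.84] F [0.3 1.1 1.3] w 0.0156 gf 40.0
```

Call:
drive_tool([
  [[0,0,-25],[0,0,0],1],
  [[0,0,-35],[0,0,0],1],
  [[3.1,37.6,0],[0,0,0],1],
  [[3.1,37.6,0],[0,0,0],1],
  [[3.1,37.6,0],[0,0,0],1],
  [[3.1,37.6,0],[0,0,0],1],
  [[3.1,37.6,0],[0,0,0],1],
  [[3.1,37.6,0],[0,0,0],1],
  [[11.8,0,0],[0,0,0.109],1],
  [[11.8,0,0],[0,0,0.109],1],
  [[11.8,0,0],[0,0,0.109],1],
  [[11.8,0,0],[0,0,0.109],1],
])

```text
time_s: 9.65
tool_pos: [0.526, -0.2356, 0.1171]
tool_rot: [-180.0, 0.2, -16.5]
force: [0.5, 0.0, -2.9]
grip_width: 0.0159
grasp_force: 40.0
```

Call:
drive_tool([
  [[0,0,10],[0,0,0],1],
  [[0,0,10],[0,0,0],1],
  [[0,0,10],[0,0,0],1],
  [[0,0,10],[0,0,0],1],
  [[0,0,0],[0,0,0],1],
  [[0,0,0],[0,0,0],1],
  [[0,0,0],[0,0,0],1],
])

```text
time_s: 10.23
tool_pos: [0.5264, -0.2359, 0.0787]
tool_rot: [180.0, -0.0, -16.1]
force: [0.7, 0.1, -4.2]
grip_width: 0.0155
grasp_force: 40.0
```

```bash
cat > rel.py <<'E'
# fit held half and block in one wrist picture: half in block frame
import sys
from fit import *
w,lift=sys.argv[1],float(sys.argv[2])
o=env.get_obs();c,p,W=shot('wrist');cv2.imwrite('pics/%s.png'%sys.argv[3],p)
cb=dict(a=(.615,-.2486),b=(.621,.2135))[w];y0=dict(a=-.28,b=.12)[w]
fb,b,nb=fit(W,'block',w,cb,[y0],rad=.075)
yh=np.radians(o['tool_rot'][2]);t=o['tool_pos'][:2]+.008*np.array([np.cos(yh),np.sin(yh)])
W2=W.copy();W2[...,2]-=lift
fh,q,nh=fit(W2,'half',w,t,[yh],rad=.085)
R=lambda a:np.array([[np.cos(a),np.sin(a)],[-np.sin(a),np.cos(a)]])
print('block',fb,nb,b[:2].round(4),np.degrees(b[2]).round(2));print('half',fh,nh,q[:2].round(4),np.degrees(q[2]).round(2),rib(W2,q))
print('half in block mm',(R(b[2])@(q[:2]-b[:2])*1000).round(1),'yaw deg',np.degrees(q[2]-b[2]).round(2),'tcp->bore in tool',(R(yh)@(q[:2]-o['tool_pos'][:2])*1000).round(1),'t',o['time_s'],o['tool_pos'].round(4),o['tool_rot'].round(2))
E
python3 rel.py a .0195 w2
```

```text
block 2601.4033203125 22013 [ 0.5903 -0.2525] -15.83
half 3158.548828125 15516 [ 0.5574 -0.2446] -15.91 (np.int64(2540), [np.float64(-0.0506), np.float64(-0.0177), np.float64(-0.0159), np.float64(0.0149)])
half in block mm [-33.8  -1.4] yaw deg -0.08 tcp->bore in tool [32.2  0.3] t 10.2333 [ 0.5264 -0.2359  0.0787] [ 1.7999e+02 -1.0000e-02 -1.6130e+01]
```

View pics/w2.png

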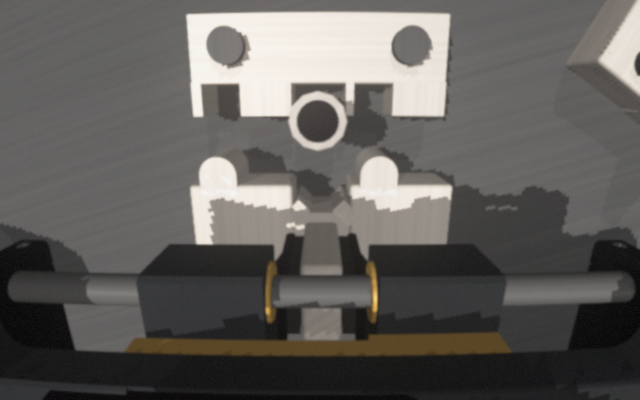

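The view shows pockets at columns 221 and 374, post at 318, and held tongues at 217 and 379. It is aligned except for about 1.3 mm to the left.

Call:
drive_tool([
  [[0,-1.3,8],[0,0,0],1],
  [[0,0,8],[0,0,0],1],
  [[0,0,2.5],[0,0,0],1],
  [[0,0,0],[0,0,0],1],
  [[0,0,0],[0,0,0],1],
])

```text
time_s: 10.7
tool_pos: [0.5267, -0.2345, 0.0598]
tool_rot: [-180.0, 0.0, -16.1]
force: [0.0, -0.9, -4.0]
grip_width: 0.0157
grasp_force: 40.0
```

```bash
python3 rel.py a 0.0005 w3
```

```text
block 8451.4677734375 32489 [ 0.5903 -0.2524] -16.03
half 9314.3896484375 22806 [ 0.5583 -0.2434] -16.02 (np.int64(2539), [np.float64(-0.0513), np.float64(-0.0182), np.float64(-0.0157), np.float64(0.015)])
half in block mm [-33.3  -0.2] yaw deg 0.02 tcp->bore in tool [32.8  0.2] t 10.7 [ 0.5267 -0.2345  0.0598] [-1.800e+02  3.000e-02 -1.614e+01]
```

Call:
drive_tool([
  [[6,0,0],[0,0,0],1],
  [[6,0,0],[0,0,0],1],
  [[5,0,0],[0,0,0],1],
  [[5,0,0],[0,0,0],1],
  [[3,0,0],[0,0,0],1],
  [[0,0,0],[0,0,0],1],
  [[0,0,0],[0,0,0],1],
])

```text
time_s: 11.33
tool_pos: [0.551, -0.2414, 0.06]
tool_rot: [-180.0, 0.0, -16.1]
force: [-0.3, 0.2, -4.1]
grip_width: 0.0159
grasp_force: 40.0
```

Call:
drive_tool([
  [[3,0,0],[0,0,0],1],
  [[3,0,0.3],[0,0,0],1],
  [[2,0,0.3],[0,0,0],1],
  [[1,0,0.3],[0,0,0],1],
  [[0,0,0],[0,0,0],1],
  [[0,0,0],[0,0,0],1],
])

```text
time_s: 11.83
tool_pos: [0.5576, -0.2436, 0.059]
tool_rot: [180.0, 0.3, -16.2]
force: [-5.9, 1.3, 0.5]
grip_width: 0.0156
grasp_force: 40.0
```

```bash
python3 mv.py .5570 -.244 .0590 -16.13
```

```text
n 1 row [[-0.5, 0.6, -0.0], [0.0003, 0.0047, -0.0008]] t 11.8333 pos [ 0.5576 -0.2436  0.059 ] [179.98   0.27 -16.17] F [-5.9  1.3  0.5] w 0.0156 gf 40.0
```

Call:
drive_tool([
  [[1.5,0,0],[0,0,0],1],
  [[1,0,0],[0,0,0],1],
  [[0,0,0],[0,0,0],1],
  [[0,0,0],[0,0,0],1],
])

```text
time_s: 12.17
tool_pos: [0.5578, -0.2436, 0.0591]
tool_rot: [180.0, 0.6, -16.2]
force: [-13.2, 4.4, 7.9]
grip_width: 0.0156
grasp_force: 40.0
```

```bash
python3 rel.py a 0.0 w4
```

```text
block 13617.86328125 35847 [ 0.5893 -0.2519] -16.16
half 11651.783203125 35769 [ 0.628  -0.2682] -22.88 (np.int64(4028), [np.float64(-0.0651), np.float64(-0.0311), np.float64(-0.0172), np.float64(0.0107)])
half in block mm [41.7 -4.9] yaw deg -6.72 tcp->bore in tool [74.3 -4. ] t 12.1667 [ 0.5578 -0.2436  0.0591] [179.97   0.57 -16.19]
```

View pics/w4.png

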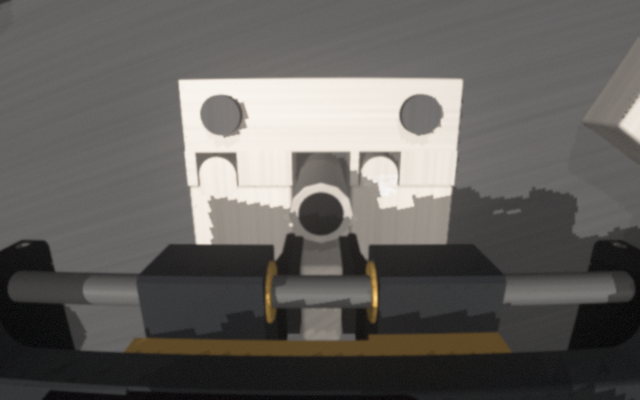

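The halves are closed: both tongues sit in the pockets at (217,170) and (380,170) and the seam is shut at row 186. I'll check heights before releasing.

```bash
python3 - <<'E'
from h import *
c,p,W=shot('wrist')
for n,(u,v) in dict(bl=(200,140),br=(440,140),hl=(200,220),hr=(440,220),hl2=(240,195),hr2=(440,195),tl=(217,172),tr=(380,172)).items():
    print(n,np.nanmedian(W[v-4:v+5,u-4:u+5].reshape(-1,3),0).round(4))
E
```

```text
bl [ 0.6262 -0.2043  0.0301]
br [ 0.5945 -0.3131  0.03  ]
hl [ 0.5888 -0.1895  0.0301]
hr [ 0.5552 -0.3053  0.0301]
hl2 [ 0.5954 -0.2134  0.0302]
hr2 [ 0.5682 -0.3077  0.0302]
tl [ 0.6094 -0.2067  0.0301]
tr [ 0.5875 -0.2819  0.03  ]
```

Both are flat at 30 mm. I'll back off the push, release, and rise.

Call:
drive_tool([
  [[-1.8,0,0],[0,0,0],1],
  [[0,0,0],[0,0,0],0],
  [[0,0,0],[0,0,0],0],
  [[0,0,0],[0,0,0],0],
  [[0,0,0],[0,0,0],0],
  [[0,0,0],[0,0,0],0],
  [[0,0,-20],[0,0,0],0],
  [[0,0,-40],[0,0,0],0],
  [[0,0,-40],[0,0,0],0],
  [[0,0,-40],[0,0,0],0],
  [[0,0,-40],[0,0,0],0],
])

```text
time_s: 13.18
tool_pos: [0.5602, -0.2441, 0.2414]
tool_rot: [180.0, -0.0, -16.1]
force: [0.4, -0.3, -0.7]
grip_width: 0.0742
grasp_force: 0.0
```

```bash
python3 rel.py a 0.0 w5; python3 mv.py .556 -.244 .24 -16.13  .502 .1975 .24 54
```

```text
block 4864.39111328125 10103 [ 0.5892 -0.252 ] -15.76
half 5584.2060546875 11700 [ 0.5898 -0.2526] -15.67 (np.int64(814), [np.float64(-0.0524), np.float64(-0.0063), np.float64(-0.007), np.float64(0.0081)])
half in block mm [ 0.7 -0.4] yaw deg 0.09 tcp->bore in tool [30.8  0. ] t 13.1833 [ 0.5602 -0.2441  0.2414] [ 1.7999e+02 -4.0000e-02 -1.6140e+01]
n 1 row [[-8.3, 1.0, 10.7], [0.0026, -0.0143, -0.0003]] t 13.2333 pos [ 0.5641 -0.2453  0.2509] [179.85  -0.82 -16.15] F [ 3.6 -0.4  6.2] w 0.0785 gf 0.0
n 13 row [[5.9, -36.0, -0.0], [0.0, 0.0, -0.0942]] t 13.2333 pos [ 0.5641 -0.2453  0.2509] [179.85  -0.82 -16.15] F [ 3.6 -0.4  6.2] w 0.0785 gf 0.0
```

View pics/w5.png

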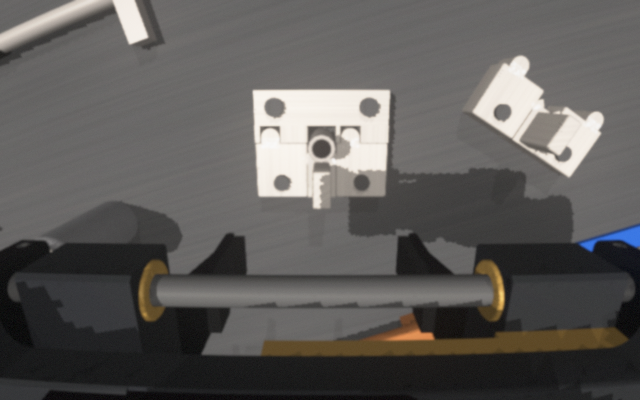

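Half_a is home, within about 1 mm, and the spare stands clear at (535,115). Now half_b.

Call:
drive_tool([
  [[5.2,-36,0],[0,0,-0.0942],0],
  [[5.2,-36,0],[0,0,-0.0942],0],
  [[5.2,-36,0],[0,0,-0.0942],0],
  [[5.2,-36,0],[0,0,-0.0942],0],
  [[5.2,-36,0],[0,0,-0.0942],0],
  [[5.2,-36,0],[0,0,-0.0942],0],
  [[5.2,-36,0],[0,0,-0.0942],0],
  [[5.2,-36,0],[0,0,-0.0942],0],
  [[5.2,-36,0],[0,0,-0.0942],0],
  [[5.2,-36,0],[0,0,-0.0942],0],
  [[5.2,-36,0],[0,0,-0.0942],0],
  [[5.2,-36,0],[0,0,-0.0942],0],
])

```text
time_s: 14.23
tool_pos: [0.5213, 0.1699, 0.2392]
tool_rot: [180.0, -0.1, 48.9]
force: [0.3, 1.1, -0.1]
grip_width: 0.0868
grasp_force: 0.0
```

Call:
drive_tool([
  [[5.2,-36,0],[0,0,-0.0942],0],
  [[0,0,0],[0,0,0],0],
  [[0,0,0],[0,0,0],0],
  [[0,0,0],[0,0,0],0],
])

```text
time_s: 14.57
tool_pos: [0.4988, 0.195, 0.2393]
tool_rot: [179.9, 0.0, 54.0]
force: [0.4, -0.4, 0.1]
grip_width: 0.0872
grasp_force: 0.0
```

```bash
python3 look.py wrist hb,b; python3 mv.py .502 .1975 .058 54
```

```text
hb 440.0 6690 bore [0.5199 0.2257] 54.21 grip [0.4988 0.1965] (np.int64(697), [np.float64(-0.051), np.float64(-0.0186), np.float64(-0.007), np.float64(0.0078)])
b 1647.4 7163 bore [0.5971 0.2233] 6.8 grip [0.5614 0.219 ] 
n 5 row [[0.9, 0.0, 36.2], [0.0002, 0.0, -0.0004]] t 14.6167 pos [0.4992 0.1942 0.2392] [1.7995e+02 1.0000e-02 5.3880e+01] F [-0.1 -0.4 -0.1] w 0.0865 gf 0.0
```

Call:
drive_tool([
  [[1,0,36],[0,0,-0.004],0],
  [[1,0,36],[0,0,0],0],
  [[1,0,36],[0,0,0],0],
  [[0,0,36],[0,0,0],0.3],
  [[0,0,36.5],[0,0,0],0.6],
  [[0,0,0],[0,0,0],1],
  [[0,0,0],[0,0,0],1],
  [[0,0,0],[0,0,0],1],
  [[0,0,0],[0,0,0],1],
  [[0,0,0],[0,0,0],1],
  [[0,0,0],[0,0,0],1],
  [[0,0,0],[0,0,0],1],
])

```text
time_s: 15.62
tool_pos: [0.5004, 0.1977, 0.0591]
tool_rot: [180.0, -0.0, 54.2]
force: [0.5, 0.4, -0.1]
grip_width: 0.0349
grasp_force: 0.0
```

Call:
drive_tool([
  [[0,0,0],[0,0,0],1],
  [[0,0,0],[0,0,0],1],
  [[0,0,0],[0,0,0],1],
  [[0,0,0],[0,0,0],1],
])

```text
time_s: 15.95
tool_pos: [0.5001, 0.1978, 0.0588]
tool_rot: [180.0, 0.0, 54.2]
force: [0.3, -0.2, 1.0]
grip_width: 0.0159
grasp_force: 40.0
```

```bash
python3 mv.py .5 .197 .118 54.1 .47 .19 .118 54.1 .535 .215 .118 6.7
```

```text
n 2 row [[-0.4, 0.2, -29.6], [0.0002, 0.0, 0.0013]] t 15.95 pos [0.5001 0.1978 0.0588] [179.98   0.    54.24] F [ 0.3 -0.2  1. ] w 0.0159 gf 40.0
n 1 row [[-23.3, -20.2, -0.0], [0.0, 0.0, -0.0]] t 15.95 pos [0.5001 0.1978 0.0588] [179.98   0.    54.24] F [ 0.3 -0.2  1. ] w 0.0159 gf 40.0
n 8 row [[8.7, 1.9, 0.0], [-0.0, -0.0, 0.1034]] t 15.95 pos [0.5001 0.1978 0.0588] [179.98   0.    54.24] F [ 0.3 -0.2  1. ] w 0.0159 gf 40.0
```

```bash
python3 mv.py .4818 .1930 .1188 54.24 .5295 .2155 .1188 6.7
```

```text
n 2 row [[-7.3, -6.0, -30.0], [0.0002, 0.0, 0.0]] t 15.95 pos [0.5001 0.1978 0.0588] [179.98   0.    54.24] F [ 0.3 -0.2  1. ] w 0.0159 gf 40.0
n 8 row [[6.7, 1.0, 0.0], [-0.0, -0.0, 0.1037]] t 15.95 pos [0.5001 0.1978 0.0588] [179.98   0.    54.24] F [ 0.3 -0.2  1. ] w 0.0159 gf 40.0
```

Call:
drive_tool([
  [[0,0,-30],[0,0,0],1],
  [[-14.6,-12,-30],[0,0,0],1],
  [[6.7,1,0],[0,0,0.1037],1],
  [[6.7,1,0],[0,0,0.1037],1],
  [[6.7,1,0],[0,0,0.1037],1],
  [[6.7,1,0],[0,0,0.1037],1],
  [[6.7,1,0],[0,0,0.1037],1],
  [[6.7,1,0],[0,0,0.1037],1],
  [[6.7,1,0],[0,0,0.1037],1],
  [[6.7,1,0],[0,0,0.1037],1],
  [[0,0,20],[0,0,0],1],
  [[0,0,20],[0,0,0],1],
])

```text
time_s: 16.95
tool_pos: [0.5303, 0.2155, 0.0785]
tool_rot: [-180.0, -0.1, 6.7]
force: [0.2, -0.5, -3.6]
grip_width: 0.0164
grasp_force: 40.0
```

Call:
drive_tool([
  [[0,0,0],[0,0,0],1],
  [[0,0,0],[0,0,0],1],
  [[0,0,0],[0,0,0],1],
])

```text
time_s: 17.2
tool_pos: [0.5295, 0.2155, 0.0791]
tool_rot: [-180.0, 0.0, 6.7]
force: [0.2, 0.3, -3.7]
grip_width: 0.0154
grasp_force: 40.0
```

```bash
python3 rel.py b .0195 w6
```

```text
block 2587.841552734375 21861 [0.5969 0.2227] 6.55
half 3113.03955078125 16365 [0.5634 0.2194] 6.59 (np.int64(2544), [np.float64(-0.0503), np.float64(-0.0177), np.float64(-0.0155), np.float64(0.0152)])
half in block mm [-33.7   0.5] yaw deg 0.03 tcp->bore in tool [34.1 -0.1] t 17.2 [0.5295 0.2155 0.0791] [-179.98    0.      6.73]
```

View pics/w6.png

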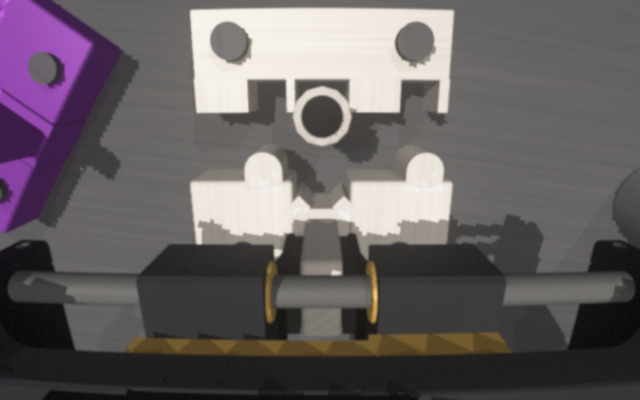

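Pockets are at columns 267 and 420 and tongues at 263 and 424, aligned to about 0.5 mm. I'll shift right by that, lower and slide in.

Call:
drive_tool([
  [[0,0.5,8],[0,0,0],1],
  [[0,0,8],[0,0,0],1],
  [[0,0,3],[0,0,0],1],
  [[6,0,0],[0,0,0],1],
  [[6,0,0],[0,0,0],1],
  [[5,0,0],[0,0,0],1],
  [[5,0,0],[0,0,0],1],
  [[3,0,0],[0,0,0],1],
  [[0,0,0],[0,0,0],1],
  [[0,0,0],[0,0,0],1],
])

```text
time_s: 18.08
tool_pos: [0.5544, 0.2178, 0.0595]
tool_rot: [-180.0, 0.0, 6.7]
force: [-0.2, -0.1, -4.0]
grip_width: 0.0162
grasp_force: 40.0
```

Call:
drive_tool([
  [[3,0,0.3],[0,0,0],1],
  [[3,0,0.3],[0,0,0],1],
  [[2,0,0.3],[0,0,0],1],
  [[1,0,0],[0,0,0],1],
  [[1.5,0,0],[0,0,0],1],
  [[0.5,0,0],[0,0,0],1],
  [[0,0,0],[0,0,0],1],
  [[0,0,0],[0,0,0],1],
])

```text
time_s: 18.75
tool_pos: [0.5615, 0.2185, 0.059]
tool_rot: [179.9, 0.5, 6.7]
force: [-11.7, -4.0, 7.7]
grip_width: 0.0161
grasp_force: 40.0
```

The reading matches half_a: stopped by face contact at about 12 N. I'll back off, release, rise and check.

Call:
drive_tool([
  [[-1.8,0,0],[0,0,0],1],
  [[0,0,0],[0,0,0],0],
  [[0,0,0],[0,0,0],0],
  [[0,0,0],[0,0,0],0],
  [[0,0,0],[0,0,0],0],
  [[0,0,0],[0,0,0],0],
  [[0,0,-20],[0,0,0],0],
  [[0,0,-40],[0,0,0],0],
  [[0,0,-40],[0,0,0],0],
  [[0,0,-40],[0,0,0],0],
  [[0,0,-40],[0,0,0],0],
  [[0,0,0],[0,0,0],0],
])

```text
time_s: 19.75
tool_pos: [0.5673, 0.2213, 0.2482]
tool_rot: [-179.8, -0.8, 6.7]
force: [1.5, 1.3, 0.7]
grip_width: 0.0805
grasp_force: 0.0
```

Call:
drive_tool([
  [[0,0,0],[0,0,0],0],
  [[0,0,0],[0,0,0],0],
  [[0,0,0],[0,0,0],0],
])

```text
time_s: 20.0
tool_pos: [0.5629, 0.2182, 0.2371]
tool_rot: [180.0, 0.1, 6.7]
force: [0.0, -0.7, -0.5]
grip_width: 0.0864
grasp_force: 0.0
```

```bash
python3 rel.py b 0.0 w7; python3 - <<'E'
from h import *
c,p,W=shot('top')
w=np.load('top0.npz')['W']
for n,(u,v) in dict(spray=(339,187),hammer=(350,126),brush=(415,287)).items():
    f=lambda A:np.nanmean(np.where((A[v-25:v+26,u-60:u+61,2]>.008)[...,None],A[v-25:v+26,u-60:u+61],np.nan).reshape(-1,3),0).round(4)
    print(n,f(w),f(W))
s=W[150:260,440:560].reshape(-1,3);s=s[(s[:,2]>.025)&(s[:,2]<.036)&(s[:,1]<-.36)];print('spare',len(s),s.mean(0).round(4),s[:,2].std().round(4))
cv2.imwrite('pics/top1.png',cv2.resize(p[100:310,150:550],None,fx=2,fy=2))
E
```

```text
block 4965.2177734375 10406 [0.5959 0.2227] 6.46
half 5645.71044921875 11936 [0.5974 0.2226] 6.17 (np.int64(881), [np.float64(-0.0533), np.float64(-0.0068), np.float64(-0.0077), np.float64(0.0079)])
half in block mm [ 1.5 -0.2] yaw deg -0.29 tcp->bore in tool [34.7  0.4] t 20.0 [0.5629 0.2182 0.2371] [1.7996e+02 1.5000e-01 6.7000e+00]
spray [0.5581 0.0075 0.101 ] [0.5329 0.022  0.2176]
hammer [ 0.7801 -0.0221  0.0197] [ 0.7802 -0.0218  0.0197]
brush [ 0.3361 -0.1896  0.036 ] [ 0.3356 -0.1845  0.052 ]
spare 880 [ 0.5524 -0.4651  0.0305] 0.0021
```

View pics/top1.png

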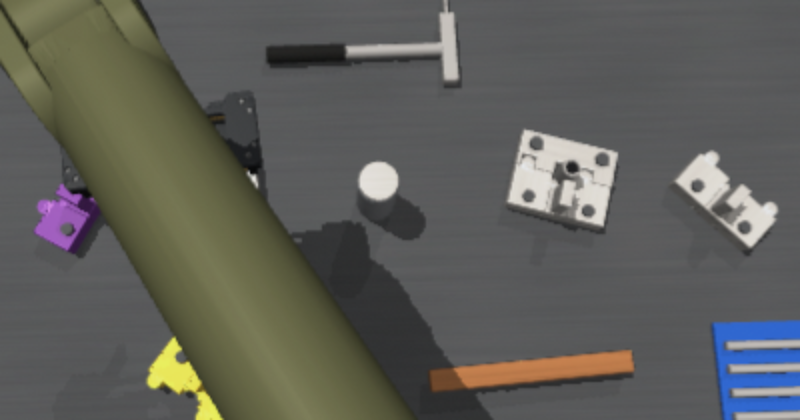

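View pics/w7.png

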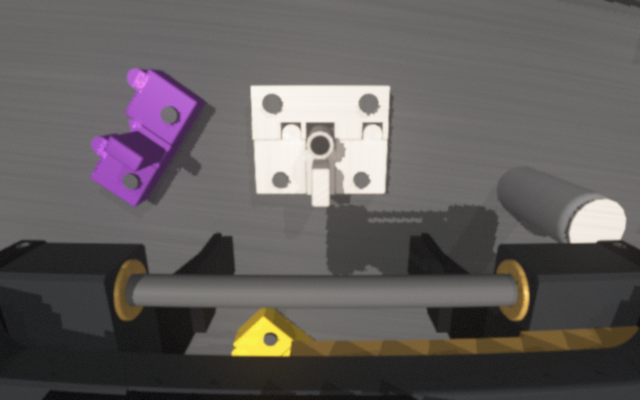

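Both blocks are closed: block_b in the wrist view, seam at row 139, and block_a in the top view at (563,178). The spare stands flat at (725,195), and the spray can, hammer and brush have not moved.

```bash
python3 -c "
from cell import env
print(env.sign_off())"
```

```text
the job is handed in; nothing more can be done
None
```

I handed the job in at about 20 s. Halves a and b are home on their blocks with faces closed (about 1 mm off for a and 1.5 mm for b by the wrist camera), the spare stands flat and clear, and the spray can, hammer and brush look unmoved in the final pictures; sign-off returned no verdict.

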